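# Hang the walnut board on its keyhole stud

### The arm

A 7-joint arm with a two-finger parallel gripper is mounted at the origin on a cart in front of the work surface, level with it; the furniture and walls round the work are solid. World frame = base frame: x ahead of the robot, y to its left, z up, the work surface at z = 0. Lengths are in m, angles in rad, forces in N, time in s.
With the tool pointing down it reaches from about 0.4 to 0.85 m from the base axis. Payload 4.5 kg.
Tool frame: the origin (TCP) lies midway between the tips of the shut fingers; the grasp point (between the pads) lies robot.grip_point_offset behind it (robot.grip_point_offset is the distance from the TCP to the grasp point, in m); z points along the fingers, y is the line along which they close (so a half turn about z gives the same grasp; the last joint's range is limited). The gripper opens to 88 mm and grips with 3 to 60 N. Pads are 18 mm wide; open, the fingers measure 123 mm over their backs; the gripper's body (75 mm by 187 mm) begins 45 mm behind the grasp point.
Start: joints at [-1.11, 0.689, -0.195, 1.565, 0.157, 0.902, -0.215], TCP at [0.259, 0.569, 0.239] pointing down, gripper open.
Joint ranges: [-3.01, 3.01], [-0.46, 2.08], [-1.47, 1.51], [0.13, 2.56], [-1, 4.14], [0.04, 2.09], [-2.66, 2.66]. Speed limits (rad/s): [2.57, 2.57, 3.14, 3.14, 3.14, 3.14, 3.14].

### API

Orientations are given as a unit quaternion [w, x, y, z].
In Python, from rig import robot gives the robot as it stands. The module is installed in compiled form; this text tells all that it offers.
- The arm moves only by the tool apply_moves, never from a script. Its argument "motion" is a list of rows, each a list of 2 entries, a list of its own where there are three numbers: the shift along the world's x, y, z in units of 50 mm (1.0 is 50 mm), then the turn, a rotation vector about the world's x, y, z in units of 6 degrees (1.0 is 6 degrees). In form: [[[x, y, z], [wx, wy, wz]], ...]. A call has 1 to 10 rows; each row shifts and turns the commanded pose from where the row before left it; what a row does not reach is not made up. A row lasts 1/8 s, in which the tool goes at most 62.5 mm and 10.7 degrees, less where a joint would pass 70% of its speed; a pose out of reach is approached as far as the arm can. A call is refused whole if a number of a shift passes 1 or a number of a turn 1, either way. A call with a gripper value outside its range is refused whole. "hand" is the opening, from -1 (shut) to 1 (fully open), so that 0 is half open, set as the call begins (left out, the last holds). The fingers move at their own pace and stop on an object; "grip_force" is the grip in N (left out, the last holds). Time passes only in rows, so rows that do not move let the fingers close. It gives the time, the measured TCP pose, the force, the opening and the grip force at its end, in the units of the state.
- robot.read_state(): the state, without advancing time (a new reading comes with each control period).
- robot.capture(name): name is "scene" or "top" or "wrist"; returns a dict with "image" (480x640x3 uint8, red, green, blue), "vertical_fov" (degrees; the focal length in pixels is half the picture's height over the tangent of half this angle, whatever the lens; pixels are square), "cx", "cy" (the principal point, pixels), "R" (3x3) and "t" (3): a world point X has camera coordinates R X + t. Camera axes: x right, y down, z forward; pixel columns grow to the right and rows downward; lengths in m; the calibration is good to about 2 mm. The wrist camera is an equidistant fisheye: a pixel r from the principal point sees the ray r / f radians off the axis. A picture is of the moment at which its call begins. There is no depth.
- robot.close_job(): hands the job in; it is judged then, once.
The state is a dict: "time": time; "qpos": joint angles; "qvel": joint speeds; "effort": joint torques, N m; "eef_pos": TCP position; "tool_rot": TCP orientation; "contact_force": force on the tool from outside, world axes, zero at the start; "torque": the same for the moment, N m; "opening": opening from 0.0 (shut) to 1.0 (fully open); "grip_force": force on a finger pad.
Only numpy, scipy, OpenCV 4.12 (cv2) and the standard library are available. Lean on these libraries where they do the work, as an engineer would, in place of code of your own. Each camera call takes 0.05 s, during which the arm holds its last target. There are 200 camera calls.

### The job

Take the dark walnut serving board out of its drying rest and hang it on the white stand: slip the wide part of its keyhole over the brass stud's head, then let the board down so that the narrow slot locks behind the head, and leave it hanging there upright. Leave the pale board where it is.

Things in the scene. Friction and masses are not known exactly. Their poses are not given: they have to be found in the camera images.
- walnut_board_center (a point): Centre of the dark brown board: loose, 0.2 kg, upright in its rest, 120 wide (own y), 14 thick (x), 184 tall (z up); grip across the thickness near the top. Keyhole through x: round part 54 mm across, centre 14 below this point, tapering up to a 20 mm slot; a shank seated in its end lies 30 above this point. Wire hoops, 2.5 mm clear each side, end 63 above the worktop: lift 60 straight up.
- pale_board_center (a point): Centre of the pale wooden board of the same shape and size (120 x 14 x 184 mm), loose, upright in another rest on the other side of the stand. It stays there. Each rest is a fixed wooden foot 90 x 150 mm, 12 mm high, on which the board stands. Wall cabinets hang over the back of the worktop, beyond x = 0.62, from 0.45 m up: keep the arm clear of them.
- stud (a point): Middle of the level brass shank (10 mm thick, 40 long) on the fixed white stand, 150 mm above the worktop. x runs along the shank from head to post, z up. On the -x side, roughly facing the robot, the head (34 mm across, 10 thick) begins 20 mm from here; on the +x side is the post's face at 20 mm, 44 wide, its top 14 above the axis. The foot, 14 high, 130 wide, reaches 45 to -x.
Things that resemble listed ones, but are neither listed nor needed, are in the scene too. What is shaped like the part that bears walnut_board_center but blue is not meant.

How it is judged:
By the outcome, as a careful person would: the job done as asked, in the order asked, and still so for the second after the job is handed in, with the robot touching nothing.
It also fails if it takes over 48 s, if anything falls off the work surface, if the arm or the gripper's body presses on something with over 40 N, if the wrist force passes 120 N, or if a joint passes its speed limit or range.

## Working session

There is one attempt and no reset: what is moved stays moved. The work goes in short steps, Python scripts to look and compute and a tool call to move; the robot and the scene stay as the last step left them, time stands still between calls to the robot, and variables do not carry over. Pictures are saved under pics/ and viewed, at most 10 in all, crops included, and the job is handed in when it is done.

Besides the shell and the picture viewer there is one more tool, called after "Emit:" as name(argument=value, ...) on one line, values as JSON. apply_moves: Moves the arm, as the interface text tells. Its arguments: {"type":"object","properties":{"motion":{"type":"array","items":{"type":"array"}},"hand":{"type":"number"},"grip_force":{"type":"number"}},"required":["motion"]}

```bash
mkdir -p pics; cat > h.py <<'E'
from rig import robot
import numpy as np, cv2, pickle
from scipy.spatial.transform import Rotation as Rn
def cap(n,save):
    c=robot.capture(n); cv2.imwrite(f'pics/{save}.png',c['image'][:,:,::-1]); pickle.dump(c,open(f'pics/{save}.pkl','wb')); return c
def ld(s): return pickle.load(open(f'pics/{s}.pkl','rb'))
def ray(c,u,v,fish=False):
    f=240/np.tan(np.radians(c['vertical_fov'])/2); x=(u-c['cx']);y=(v-c['cy'])
    if fish:
        r=np.hypot(x,y);th=r/f; d=np.array([np.sin(th)*x/max(r,1e-9),np.sin(th)*y/max(r,1e-9),np.cos(th)])
    else: d=np.array([x/f,y/f,1])
    R=np.array(c['R']);t=np.array(c['t']); d=R.T@d; return -R.T@t,d/np.linalg.norm(d)
def onz(c,u,v,z,fish=False):
    o,d=ray(c,u,v,fish); return o+d*(z-o[2])/d[2]
def tri(*rs):
    A=sum(np.eye(3)-np.outer(d,d) for o,d in rs); b=sum((np.eye(3)-np.outer(d,d))@o for o,d in rs); X=np.linalg.solve(A,b)
    return X,[np.linalg.norm((np.eye(3)-np.outer(d,d))@(X-o)) for o,d in rs]
def proj(c,X,fish=False):
    f=240/np.tan(np.radians(c['vertical_fov'])/2); p=np.array(c['R'])@np.array(X)+np.array(c['t'])
    if fish:
        r=np.hypot(p[0],p[1]);th=np.arctan2(r,p[2]);return c['cx']+f*th*p[0]/r,c['cy']+f*th*p[1]/r
    return c['cx']+f*p[0]/p[2],c['cy']+f*p[1]/p[2]
E
python3 - <<'E'
from h import *
for n in ['scene','top']:
    c=cap(n,n); print(n,c['vertical_fov'],c['cx'],c['cy'],-np.array(c['R']).T@c['t'])
s=robot.read_state();print(s, robot.grip_point_offset)
E
```

```text
scene 52.53707284620764 319.69098663806795 240.38482424071935 [-0.25621744  1.10279871  0.72063322]
top 47.99377310059161 313.07520061994387 244.20824634257002 [-0.59945939  0.67717587  1.57253577]
{'time': 0.1, 'qpos': array([-1.11019725,  0.6898573 , -0.19455097,  1.56620573,  0.15726005,
        0.90251078, -0.21511107]), 'qvel': array([-0.00010865, -0.00299594,  0.00010518, -0.00306173,  0.00110059,
       -0.00118363,  0.00049132]), 'effort': array([-3.32465963e-03, -5.28510797e+01, -1.27191592e+00, -1.53838742e+01,
       -5.26818889e-02,  2.03875563e-03,  3.37608708e-05]), 'eef_pos': array([0.25851091, 0.56842456, 0.23802687]), 'tool_rot': array([-1.34068837e-04,  2.11754114e-01,  9.77322649e-01, -7.85526646e-04]), 'contact_force': array([0.06719986, 0.14306464, 0.89819568]), 'torque': array([-0.01071865, -0.02257237, -0.03402092]), 'grip_force': 0.0, 'opening': 0.9965117271939807} 0.0187
```

View pics/scene.png

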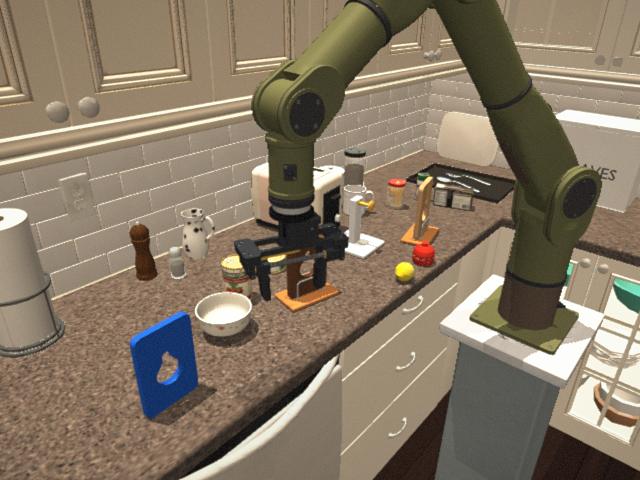

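View pics/top.png

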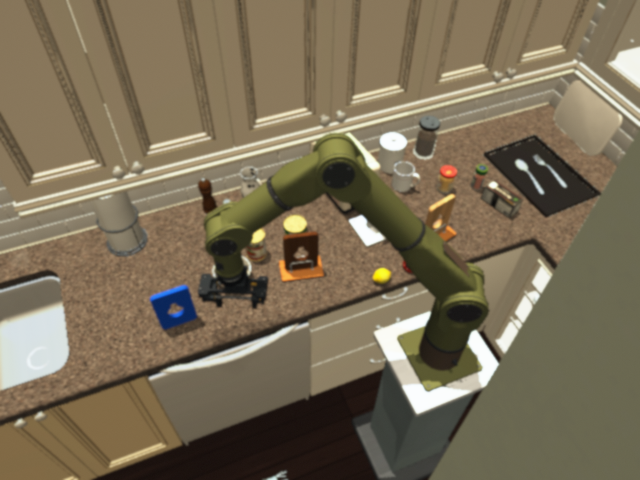

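Scene: the walnut board is at (300,270), partly behind the gripper. The blue decoy is at (165,365), the pale board at (423,210) and the white stand at (362,230). Top: walnut is at (302,252), blue at (174,307), pale at (440,215), and the stand at (370,228) is partly covered by the arm. I choose the dark brown board at scene (300,270) / top (302,252) and check it in a close crop.

```bash
python3 - <<'E'
from h import *
a=cv2.imread('pics/scene.png');b=cv2.imread('pics/top.png')
A=cv2.resize(a[180:310,260:460],(800,520),interpolation=cv2.INTER_CUBIC)[:, :]
A=cv2.resize(a[185:310,265:395],(416,400),interpolation=cv2.INTER_CUBIC)
B=cv2.resize(b[195:290,265:395],(384,280),interpolation=cv2.INTER_CUBIC)
c=cap('wrist','w0'); w=c['image'][:,:,::-1]
o=np.zeros((600,800,3),np.uint8); o[:400,:416]=A; o[:280,416:]=B
o[290:578,416:800]=cv2.resize(w,(384,288)); cv2.imwrite('pics/crop1.png',o)
print(c['vertical_fov'],c['cx'],c['cy'])
E
```

```text
65.70646984690485 318.5264742896068 236.82016421272434
```

View pics/crop1.png

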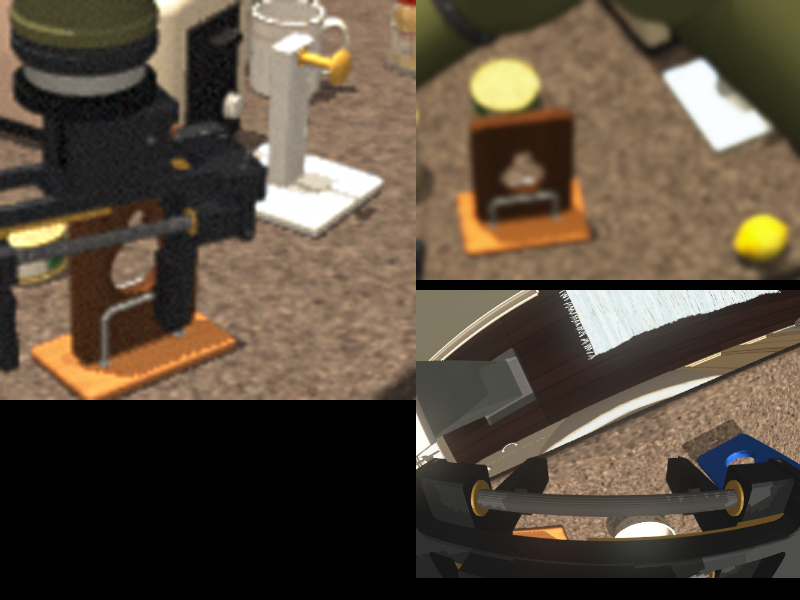

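Confirmed: the dark brown board stands in the orange rest with a wire hoop and has the keyhole. The stand's brass stud points towards the robot, with its head at crop (343,66).

```bash
python3 - <<'E'
from h import *
s=ld('scene');t=ld('top')
A=lambda u,v:(265+u/3.2,185+v/3.2)
B=lambda u,v:(265+(u-416)/2.954,195+v/2.947)
for n,p,z in [('rFL',(463,254),.012),('rFR',(591,240),.012),('rBR',(581,180),.012),('rBL',(458,193),.012),('bFL',(471,130),.196),('bFR',(573,120),.196),('bBL',(473,117),.196),('bBR',(571,108),.196),('sBL',(664,70),.014),('sBR',(708,60),.014),('sFR',(770,125),.014),('sFL',(718,152),.014)]:
    print(n,onz(t,*B(*p),z).round(4))
for n,p,z in [('head',(343,66),.15),('headface',(347,66),.15),('shankpost',(299,58),.15),('shankhead',(331,63),.15),('sR',(383,182),.014),('sF',(316,234),.014),('postTopL',(275,50),.164),('postTopFront',(293,54),.164),('postTopR',(313,40),.164),('rF',(82,399),.012),('rR',(237,342),.012),('rL',(31,350),.012),('rB',(195,312),.012)]:
    print(n,onz(s,*A(*p),z).round(4))
E
```

```text
rFL [0.4405 0.3797 0.012 ]
rFR [0.4034 0.2306 0.012 ]
rBR [0.4915 0.2076 0.012 ]
rBL [0.5282 0.3551 0.012 ]
bFL [0.4727 0.3504 0.196 ]
bFR [0.4444 0.2394 0.196 ]
bBL [0.4896 0.342  0.196 ]
bBR [0.4615 0.2349 0.196 ]
sBL [0.6172 0.0398 0.014 ]
sBR [ 0.612  -0.0208  0.014 ]
sFR [ 0.4834 -0.0471  0.014 ]
sFL [0.4681 0.0327 0.014 ]
head [ 0.5066 -0.0411  0.15  ]
headface [ 0.5039 -0.0437  0.15  ]
shankpost [ 0.5492 -0.0285  0.15  ]
shankhead [ 0.5193 -0.0394  0.15  ]
sR [ 0.4845 -0.0945  0.014 ]
sF [0.4704 0.0385 0.014 ]
postTopL [ 0.5579 -0.001   0.164 ]
postTopFront [ 0.5394 -0.0047  0.164 ]
postTopR [ 0.5466 -0.0463  0.164 ]
rF [0.45   0.3771 0.012 ]
rR [0.411  0.2312 0.012 ]
rL [0.5294 0.3549 0.012 ]
rB [0.4675 0.2186 0.012 ]
```

Emit:
apply_moves(motion=[[[0,0,0.5],[0,0,-1]],[[0.2,-0.2,0.5],[0,0,-1]],[[0.4,-0.5,0.2],[0,0,-1]],[[0.4,-0.5,0],[0,0,-1]],[[0.4,-0.5,0],[0,0,-1]],[[0.4,-0.5,0],[0,0,-1]],[[0.4,-0.5,0],[0,0,-1]],[[0.4,-0.5,0],[0,0,-1]],[[0.4,-0.5,0],[0,0,-1]],[[0.3,-0.4,0],[0,0,-1]]], hand=1)

```text
time: 1.4
eef_pos: [0.4254, 0.3618, 0.2988]
tool_rot: [0.0, 0.675, 0.738, 0.0]
contact_force: [-0.6, 0.6, -0.7]
opening: 1.003
grip_force: 0.0
```

Emit:
apply_moves(motion=[[[0.3,-0.5,0],[0,0,-1]],[[0.3,-0.5,0],[0,0,-1]],[[0.2,-0.2,0],[0,0,-1]],[[0,0,0],[0,0,-0.2]],[[0,0,0],[0,0,0]]])

```text
time: 2.02
eef_pos: [0.4633, 0.3044, 0.2986]
tool_rot: [-0.0, 0.786, 0.618, -0.0]
contact_force: [0.2, 1.0, 0.6]
opening: 0.999
grip_force: 0.0
```

```bash
python3 - <<'E'
from h import *
S=robot.read_state();print(S['qpos'].round(3),S['eef_pos'].round(4)); R=Rn.from_quat(np.roll(S['tool_rot'],-1)).as_matrix();print(R.round(3))
s=cap('scene','s1');w=cap('wrist','w1');t=cap('top','t1')
o=np.zeros((600,800,3),np.uint8)
for k,(u,v) in enumerate([(300,275),(362,235)]): # scene crops 100x75
    o[:300,400*k:400*k+400]=cv2.resize(cv2.cvtColor(s['image'],4)[v-52:v+53,u-70:u+70],(400,300),interpolation=cv2.INTER_CUBIC)
o[300:,:400]=cv2.resize(cv2.cvtColor(w['image'],4),(400,300),interpolation=cv2.INTER_AREA)
o[300:,400:]=cv2.resize(cv2.cvtColor(t['image'],4)[180:300,260:420],(400,300),interpolation=cv2.INTER_CUBIC)
cv2.imwrite('pics/crop2.png',o)
E
```

```text
[-0.776  0.527  0.183  1.716 -0.117  0.91  -0.783] [0.4633 0.3044 0.2986]
[[ 0.235  0.972 -0.001]
 [ 0.972 -0.235  0.   ]
 [ 0.    -0.001 -1.   ]]
```

View pics/crop2.png

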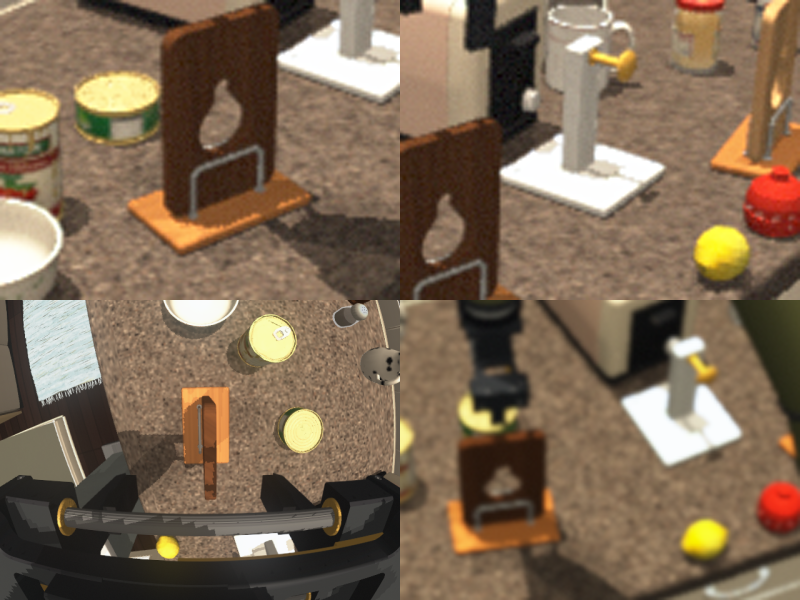

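```bash
python3 - <<'E'
from h import *
s=ld('s1');t=ld('t1')
S1=lambda u,v:(230+u/2.857,223+v/2.857)
S2=lambda u,v:(292+(u-400)/2.857,183+v/2.857)
T=lambda u,v:(260+(u-400)/2.5,180+(v-300)/2.5)
P={'rFL':(S1(182,250),T(451,553)),'rFR':(S1(311,198),T(559,538)),'rBL':(S1(129,207),T(447,505)),
'bTL':(S1(165,40),T(461,443)),'bTR':(S1(276,10),T(544,434)),'head':(S2(627,66),T(708,372)),'sF':(S2(606,214),T(661,464)),'sR':(S2(664,171),T(741,433)),'sL':(S2(500,172),T(623,404)),
'hoopL':(S1(193,167),T(475,508)),'hoopR':(S1(258,148),T(534,505))}
for k,(a,b) in P.items():
    X,e=tri(ray(s,*a),ray(t,*b)); print(k,X.round(4),np.round(e,4))
for z,k in [(.012,'rFL'),(.012,'rFR'),(.012,'rBL'),(.014,'sF'),(.014,'sR'),(.014,'sL'),(.15,'head')]: print(k,onz(s,*P[k][0],z).round(4),onz(t,*P[k][1],z).round(4))
o=np.zeros((600,800,3),np.uint8)
w=cv2.cvtColor(ld('w1')['image'],4)
o[:,:400]=cv2.resize(w[130:340,270:410],(400,600),interpolation=cv2.INTER_CUBIC)
sc=cv2.cvtColor(s['image'],4)
o[:300,400:]=cv2.resize(sc[190:230,340:390],(400,300),interpolation=cv2.INTER_CUBIC)
o[300:,400:]=cv2.resize(cv2.cvtColor(t['image'],4)[190:230,360:410],(400,300),interpolation=cv2.INTER_CUBIC)
cv2.imwrite('pics/crop3.png',o)
E
```

```text
rFL [0.4347 0.3828 0.0202] [0.0008 0.0008]
rFR [0.4119 0.23   0.0092] [0.0007 0.0007]
rBL [0.5223 0.3592 0.0133] [0.0008 0.0008]
bTL [0.486  0.3445 0.1907] [0.0021 0.0021]
bTR [0.4558 0.2365 0.1926] [0.0003 0.0003]
head [ 0.5079 -0.0373  0.15  ] [0.0012 0.0012]
sF [0.4697 0.0421 0.0184] [0.0028 0.0028]
sR [ 0.4896 -0.1002  0.0071] [0.0009 0.0009]
sL [0.6037 0.0474 0.0192] [0.0035 0.0035]
hoopL [0.4624 0.3366 0.0706] [0.0012 0.0012]
hoopR [0.452  0.2552 0.0557] [0.0051 0.0051]
rFL [0.4418 0.3745 0.012 ] [0.4411 0.3814 0.012 ]
rFR [0.4101 0.2332 0.012 ] [0.4092 0.2307 0.012 ]
rBL [0.5248 0.3577 0.012 ] [0.5223 0.3587 0.012 ]
sF [0.4705 0.0367 0.014 ] [0.4761 0.0404 0.014 ]
sR [ 0.4813 -0.0881  0.014 ] [ 0.4859 -0.0967  0.014 ]
sL [0.615  0.0382 0.014 ] [0.6036 0.0448 0.014 ]
head [ 0.5061 -0.0366  0.15  ] [ 0.5093 -0.0373  0.15  ]
```

View pics/crop3.png

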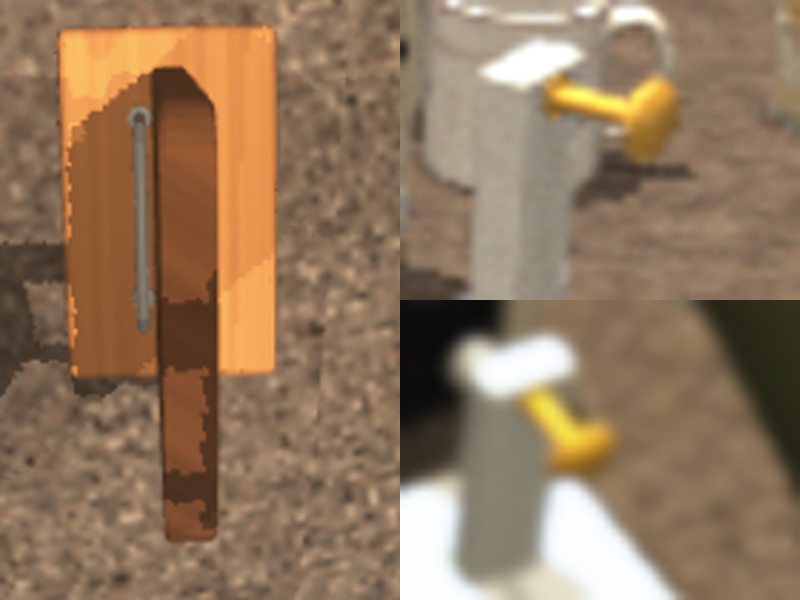

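```bash
python3 - <<'E'
from h import *
s=ld('s1');t=ld('t1');w=ld('w1')
W=lambda u,v:(270+u/2.857,130+v/2.857)
S=lambda u,v:(340+(u-400)/8,190+v/7.5)
T=lambda u,v:(360+(u-400)/8,190+(v-300)/7.5)
for k,p,z in [('FL',(60,30),.012),('BL',(276,30),.012),('BR',(275,373),.012),('FR',(72,377),.012),('bF',(165,541),.196),('bB',(217,541),.196),('hoopL',(139,117),.063),('hoopR',(143,325),.063)]: print(k,onz(w,*W(*p),z,True).round(4))
for k,a,b in [('post',(550,95),(530,395)),('headj',(630,107),(566,438)),('head',(655,120),(582,450)),('pTfl',(515,80),(480,393)),('pTfr',(550,82),(560,372))]:
    X,e=tri(ray(s,*S(*a)),ray(t,*T(*b))); print(k,X.round(4),np.round(e,4),onz(s,*S(*a),.15).round(4),onz(t,*T(*b),.15).round(4))
E
```

```text
FL [0.4461 0.3733 0.012 ]
BL [0.531  0.3531 0.012 ]
BR [0.5    0.2102 0.012 ]
FR [0.4142 0.2292 0.012 ]
bF [0.4537 0.2399 0.196 ]
bB [0.467  0.2365 0.196 ]
hoopL [0.4698 0.3359 0.063 ]
hoopR [0.453  0.2599 0.063 ]
post [ 0.5447 -0.0257  0.1527] [0.0014 0.0014] [ 0.5507 -0.0321  0.15  ] [ 0.5453 -0.0272  0.15  ]
headj [ 0.5085 -0.0259  0.1582] [0.0006 0.0006] [ 0.5206 -0.0427  0.15  ] [ 0.5143 -0.03    0.15  ]
head [ 0.5017 -0.0315  0.1534] [0.0004 0.0004] [ 0.5056 -0.0381  0.15  ] [ 0.5047 -0.0332  0.15  ]
pTfl [0.5413 0.0022 0.1686] [0.0014 0.0014] [ 0.5704 -0.0358  0.15  ] [ 0.5547 -0.0069  0.15  ]
pTfr [ 0.5595 -0.0477  0.147 ] [0.0026 0.0026] [ 0.5591 -0.0434  0.15  ] [ 0.5539 -0.0464  0.15  ]
```

Emit:
apply_moves(motion=[[[0.15,-0.22,-0.5],[0,0,0]],[[0,0,-0.6],[0,0,0]],[[0,0,-0.6],[0,0,0]],[[0,0,-0.5],[0,0,0]],[[0,0,-0.3],[0,0,0]],[[0,0,-0.2],[0,0,0]],[[0,0,0],[0,0,0]]])

```text
time: 3.05
eef_pos: [0.4711, 0.2931, 0.1636]
tool_rot: [-0.0, 0.786, 0.618, -0.0]
contact_force: [0.1, 0.3, -0.4]
opening: 1.002
grip_force: 0.0
```

```bash
python3 - <<'E'
from h import *
w=cap('wrist','w2');s=cap('scene','s2')
o=np.zeros((600,800,3),np.uint8)
o[:,:400]=cv2.resize(cv2.cvtColor(w['image'],4)[150:450,200:440],(400,500),interpolation=cv2.INTER_CUBIC).__class__((600,400,3),np.uint8) if 0 else cv2.resize(cv2.cvtColor(w['image'],4)[130:430,220:420],(400,600),interpolation=cv2.INTER_CUBIC)
o[:600,400:]=cv2.resize(cv2.cvtColor(s['image'],4)[200:320,260:340],(400,600),interpolation=cv2.INTER_CUBIC)
cv2.imwrite('pics/crop4.png',o)
E
```

```text
(no output)
```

View pics/crop4.png

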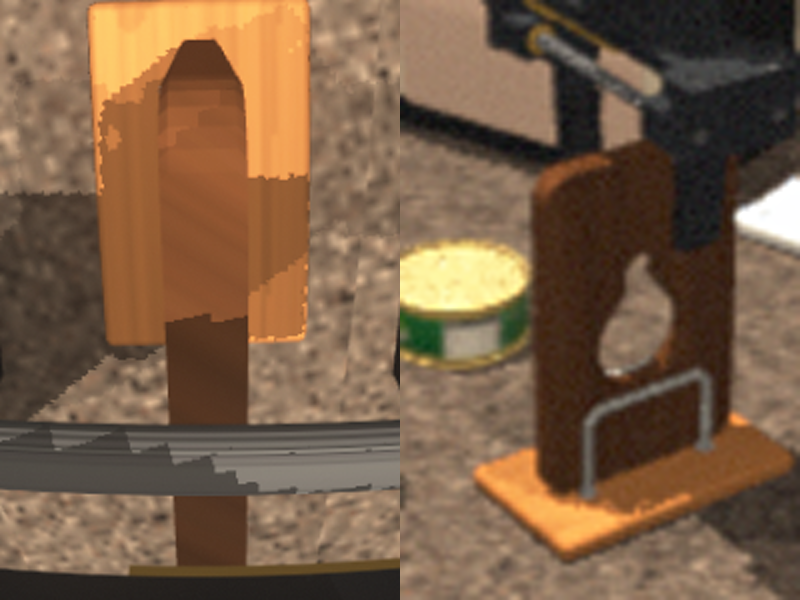

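Emit:
apply_moves(motion=[[[0,0,0],[0,0,0]],[[0,0,0],[0,0,0]],[[0,0,0],[0,0,0]],[[0,0,0],[0,0,0]],[[0,0,0],[0,0,0]],[[0,0,0],[0,0,0]]], hand=-1, grip_force=25)

```text
time: 3.9
eef_pos: [0.4712, 0.293, 0.1637]
tool_rot: [0.0, 0.786, 0.618, 0.0]
contact_force: [0.2, -1.1, 0.1]
opening: 0.342
grip_force: 0.0
```

Emit:
apply_moves(motion=[[[0,0,0],[0,0,0]],[[0,0,0],[0,0,0]],[[0,0,0],[0,0,0]],[[0,0,0],[0,0,0]],[[0,0,0],[0,0,0]]])

```text
time: 4.53
eef_pos: [0.4711, 0.293, 0.1637]
tool_rot: [0.0, 0.786, 0.618, -0.0]
contact_force: [-1.5, -0.3, -0.8]
opening: 0.155
grip_force: 24.9
```

Emit:
apply_moves(motion=[[[0,0,0.1],[0,0,0]],[[0,0,0.2],[0,0,0]],[[0,0,0.2],[0,0,0]],[[0,0,0.2],[0,0,0]],[[0,0,0.2],[0,0,0]],[[0,0,0.2],[0,0,0]],[[0,0,0.2],[0,0,0]],[[0,0,0.2],[0,0,0]],[[0,0,0.1],[0,0,0]]])

```text
time: 5.65
eef_pos: [0.4714, 0.2931, 0.2445]
tool_rot: [0.0, 0.786, 0.618, 0.0]
contact_force: [0.7, -0.3, -2.4]
opening: 0.156
grip_force: 24.9
```

Emit:
apply_moves(motion=[[[-0.4,-0.3,0],[0,0,0]],[[0,-0.6,0],[0,0,0.4]],[[0,-0.8,0],[0,0,0.5]],[[0,-0.8,0],[0,0,0.5]],[[0,-0.8,0],[0,0,0.5]],[[0,-0.8,0],[0,0,0.4]],[[0,-0.8,0],[0,0,0.4]],[[0,-0.8,0],[0,0,0.4]],[[0,-0.5,0],[0,0,0]],[[0,-0.3,0],[0,0,0]]])

```text
time: 6.9
eef_pos: [0.4511, -0.0335, 0.2439]
tool_rot: [0.0, 0.677, 0.736, -0.0]
contact_force: [-0.0, 0.3, -2.4]
opening: 0.155
grip_force: 25.0
```

Emit:
apply_moves(motion=[[[0,0,0],[0,0,0]],[[0,0,0],[0,0,0]]])

```text
time: 7.15
eef_pos: [0.4514, -0.0307, 0.2437]
tool_rot: [-0.0, 0.675, 0.738, 0.0]
contact_force: [0.2, 0.3, -1.7]
opening: 0.157
grip_force: 25.0
```

```bash
python3 - <<'E'
from h import *
S=robot.read_state();print(S['qpos'].round(3),S['eef_pos'].round(4)); R=Rn.from_quat(np.roll(S['tool_rot'],-1)).as_matrix();print(R.round(3))
w=cap('wrist','w3');s=cap('scene','s3');t=cap('top','t3')
o=np.zeros((600,800,3),np.uint8)
o[:300,:400]=cv2.resize(cv2.cvtColor(w['image'],4),(400,300),interpolation=cv2.INTER_AREA)
o[300:,:400]=cv2.resize(cv2.cvtColor(t['image'],4)[180:255,340:440],(400,300),interpolation=cv2.INTER_CUBIC)
o[:,400:]=cv2.resize(cv2.cvtColor(s['image'],4)[160:280,330:410],(400,600),interpolation=cv2.INTER_CUBIC)
cv2.imwrite('pics/crop5.png',o)
E
```

```text
[-0.047  0.462  0.019  2.065 -0.016  0.615  0.072] [ 0.4514 -0.0307  0.2437]
[[-0.088  0.996  0.   ]
 [ 0.996  0.088  0.001]
 [ 0.001  0.    -1.   ]]
```

View pics/crop5.png

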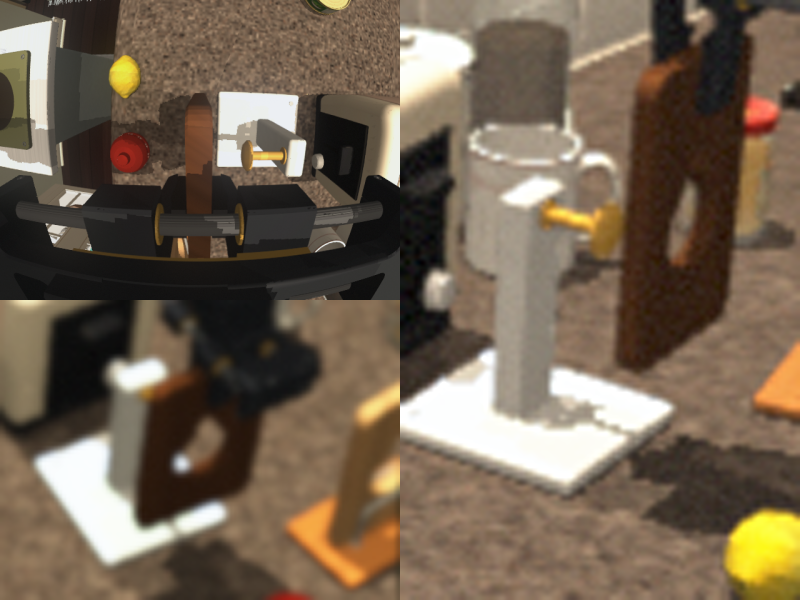

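The wrist picture shows the stud's head at (400,248), the shank running to the post at (465,253), and the board's far end at (318,160). I crop it close for the relative fit.

```bash
python3 - <<'E'
from h import *
w=ld('w3')
cv2.imwrite('pics/crop6.png',cv2.resize(cv2.cvtColor(w['image'],4)[135:285,290:490],(800,600),interpolation=cv2.INTER_CUBIC))
print((-np.array(w['R']).T@w['t']).round(4))
E
```

```text
[0.4445 0.0387 0.3891]
```

View pics/crop6.png

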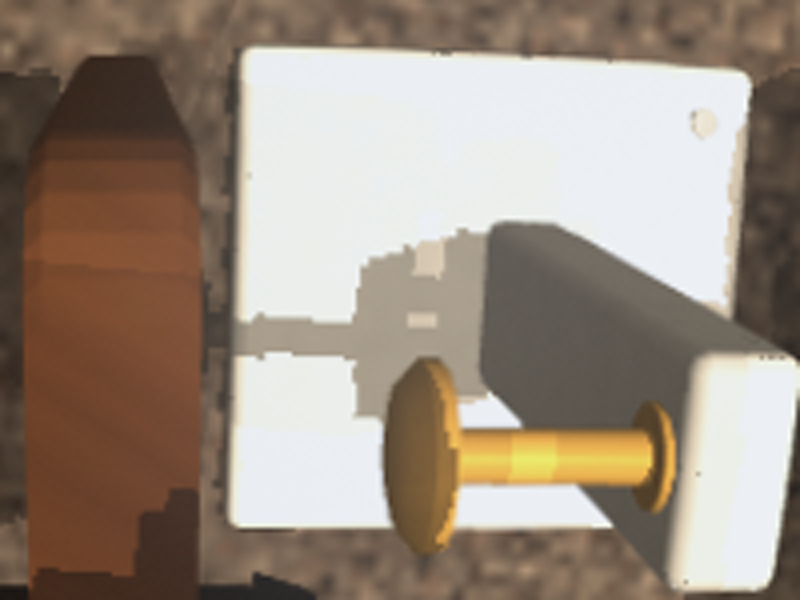

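```bash
python3 - <<'E'
from h import *
w=ld('w3'); W=lambda u,v:(290+u/4,135+v/4)
for k,p,z in [('head rim',(425,455),.15),('headj',(460,458),.15),('headfront',(385,455),.15),('postj',(660,458),.15),('pFL',(695,352),.164),('pFR',(672,588),.164),('pBL',(800,355),.164),('pBR',(770,590),.164),('fFL',(240,47),.014),('fFR',(230,525),.014),('fBL',(750,72),.014),('endlo',(90,57),.1),('endhi',(150,57),.1),('top-',(25,300),.276),('top+',(201,300),.276),('top-',(30,570),.276),('top+',(199,570),.276)]: print(k,onz(w,*W(*p),z,True).round(4))
E
```

```text
head rim [ 0.5041 -0.0324  0.15  ]
headj [ 0.5104 -0.0324  0.15  ]
headfront [ 0.4971 -0.0329  0.15  ]
postj [ 0.5473 -0.0294  0.15  ]
pFL [ 0.5441 -0.0069  0.164 ]
pFR [ 0.5485 -0.0485  0.164 ]
pBL [ 0.5639 -0.0055  0.164 ]
pBR [ 0.5678 -0.0478  0.164 ]
fFL [0.4769 0.0294 0.014 ]
fFR [ 0.4876 -0.0969  0.014 ]
fBL [0.6143 0.0404 0.014 ]
endlo [0.4408 0.0269 0.1   ]
endhi [0.4523 0.0279 0.1   ]
top- [0.4396 0.0149 0.276 ]
top+ [0.4532 0.0161 0.276 ]
top- [ 0.4416 -0.0075  0.276 ]
top+ [ 0.4554 -0.0063  0.276 ]
```

Emit:
apply_moves(motion=[[[0,-0.1,-0.2],[0,0,0]],[[0,0,-0.2],[0,0,0]],[[0,0,0],[0,0,0]],[[0.2,0.017,0],[0,0,0]],[[0.2,0.017,0],[0,0,0]],[[0.2,0.017,0],[0,0,0]],[[0.2,0.017,0],[0,0,0]],[[0,0,0],[0,0,0]]])

```text
time: 8.3
eef_pos: [0.4923, -0.0334, 0.2238]
tool_rot: [0.0, 0.676, 0.737, 0.0]
contact_force: [-0.1, -0.1, -3.6]
opening: 0.161
grip_force: 25.0
```

Emit:
apply_moves(motion=[[[0.2,0.017,0],[0,0,0]],[[0.2,0.017,0],[0,0,0]],[[0.2,0.017,0],[0,0,0]],[[0.15,0.013,0],[0,0,0]],[[0,0,0],[0,0,0]],[[0,0,0],[0,0,0]]])

```text
time: 9.05
eef_pos: [0.5282, -0.0305, 0.2236]
tool_rot: [-0.0, 0.676, 0.737, -0.0]
contact_force: [-0.3, -0.5, -2.4]
opening: 0.158
grip_force: 25.0
```

```bash
python3 - <<'E'
from h import *
S=robot.read_state();print(S['eef_pos'].round(4),S['contact_force'],S['torque'])
w=cap('wrist','w4');s=cap('scene','s4');t=cap('top','t4')
o=np.zeros((600,800,3),np.uint8)
o[:300,:400]=cv2.resize(cv2.cvtColor(w['image'],4)[135:285,240:440],(400,300),interpolation=cv2.INTER_CUBIC)
o[300:,:400]=cv2.resize(cv2.cvtColor(t['image'],4)[180:255,340:440],(400,300),interpolation=cv2.INTER_CUBIC)
o[:,400:]=cv2.resize(cv2.cvtColor(s['image'],4)[160:280,320:400],(400,600),interpolation=cv2.INTER_CUBIC)
cv2.imwrite('pics/crop7.png',o)
E
```

```text
[ 0.5282 -0.0305  0.2236] [-0.28416642 -0.54924841 -2.41438227] [-0.07012967  0.07133658 -0.01381869]
```

View pics/crop7.png

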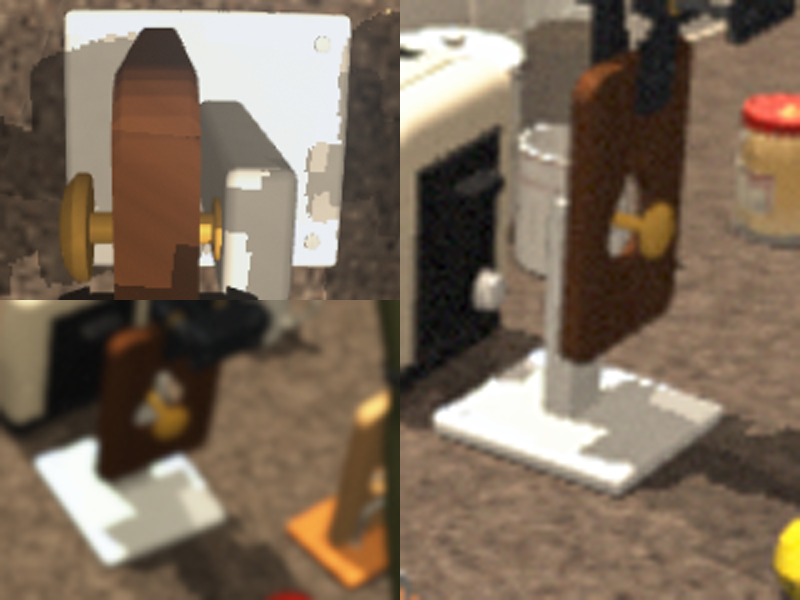

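The head is through, and the board sits on the shank between head and post. Now I let it down.

Emit:
apply_moves(motion=[[[0,0.02,-0.1],[0,0,0]],[[0,0,-0.2],[0,0,0]],[[0,0,-0.2],[0,0,0]],[[0,0,-0.2],[0,0,0]],[[0,0,0],[0,0,0]]])

```text
time: 9.82
eef_pos: [0.528, -0.0294, 0.1877]
tool_rot: [-0.001, 0.676, 0.737, -0.001]
contact_force: [0.6, -0.4, -2.8]
opening: 0.157
grip_force: 25.0
```

Emit:
apply_moves(motion=[[[0,0,-0.06],[0,0,0]],[[0,0,-0.04],[0,0,0]],[[0,0,-0.04],[0,0,0]],[[0,0,0],[0,0,0]]])

```text
time: 10.32
eef_pos: [0.5287, -0.0294, 0.1817]
tool_rot: [-0.0, 0.676, 0.737, 0.0]
contact_force: [0.3, -0.5, -2.8]
opening: 0.154
grip_force: 25.0
```

Emit:
apply_moves(motion=[[[0,0,-0.02],[0,0,0]],[[0,0,-0.02],[0,0,0]],[[0,0,0],[0,0,0]]])

```text
time: 10.7
eef_pos: [0.5288, -0.0294, 0.1799]
tool_rot: [0.0, 0.676, 0.737, 0.0]
contact_force: [0.0, -0.4, -0.6]
opening: 0.158
grip_force: 25.0
```

Emit:
apply_moves(motion=[[[0,0,-0.02],[0,0,0]],[[0,0,-0.02],[0,0,0]],[[0,0,0],[0,0,0]]])

```text
time: 11.08
eef_pos: [0.5289, -0.0295, 0.1796]
tool_rot: [0.001, 0.676, 0.737, 0.001]
contact_force: [-3.7, -0.1, 15.9]
opening: 0.156
grip_force: 25.0
```

Seated: the force reversed at the predicted height. I relax the load and release.

Emit:
apply_moves(motion=[[[0,0,0.025],[0,0,0]],[[0,0,0],[0,0,0]]])

```text
time: 11.32
eef_pos: [0.5289, -0.0295, 0.1797]
tool_rot: [0.0, 0.676, 0.737, 0.0]
contact_force: [-2.2, 1.3, 9.0]
opening: 0.157
grip_force: 25.0
```

Emit:
apply_moves(motion=[[[0,0,0],[0,0,0]],[[0,0,0],[0,0,0]],[[0,0,0],[0,0,0]],[[0,0,0],[0,0,0]],[[0,0,0],[0,0,0]],[[0,0,0],[0,0,0]]], hand=-0.2)

```text
time: 12.08
eef_pos: [0.5287, -0.0294, 0.179]
tool_rot: [0.0, 0.676, 0.737, 0.0]
contact_force: [0.3, 0.0, -0.4]
opening: 0.396
grip_force: 0.0
```

Emit:
apply_moves(motion=[[[0,0,0.1],[0,0,0]],[[0,0,0.2],[0,0,0]],[[0,0,0.3],[0,0,0]],[[0,0,0.4],[0,0,0]],[[0,0,0.4],[0,0,0]],[[-0.3,0,0.2],[0,0,0]],[[-0.5,0,0],[0,0,0]],[[-0.5,0,0],[0,0,0]],[[0,0,0],[0,0,0]],[[0,0,0],[0,0,0]]])

```text
time: 13.32
eef_pos: [0.4644, -0.0294, 0.2593]
tool_rot: [0.001, 0.676, 0.737, 0.001]
contact_force: [0.6, -0.3, -0.2]
opening: 0.405
grip_force: 0.0
```

```bash
python3 - <<'E'
from h import *
w=cap('wrist','w5');s=cap('scene','s5');t=cap('top','t5')
o=np.zeros((600,800,3),np.uint8)
o[:300,:400]=cv2.resize(cv2.cvtColor(w['image'],4),(400,300),interpolation=cv2.INTER_AREA)
o[300:,:400]=cv2.resize(cv2.cvtColor(t['image'],4)[180:255,340:440],(400,300),interpolation=cv2.INTER_CUBIC)
o[:,400:]=cv2.resize(cv2.cvtColor(s['image'],4)[160:280,320:400],(400,600),interpolation=cv2.INTER_CUBIC)
cv2.imwrite('pics/crop8.png',o)
E
```

```text
(no output)
```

View pics/crop8.png

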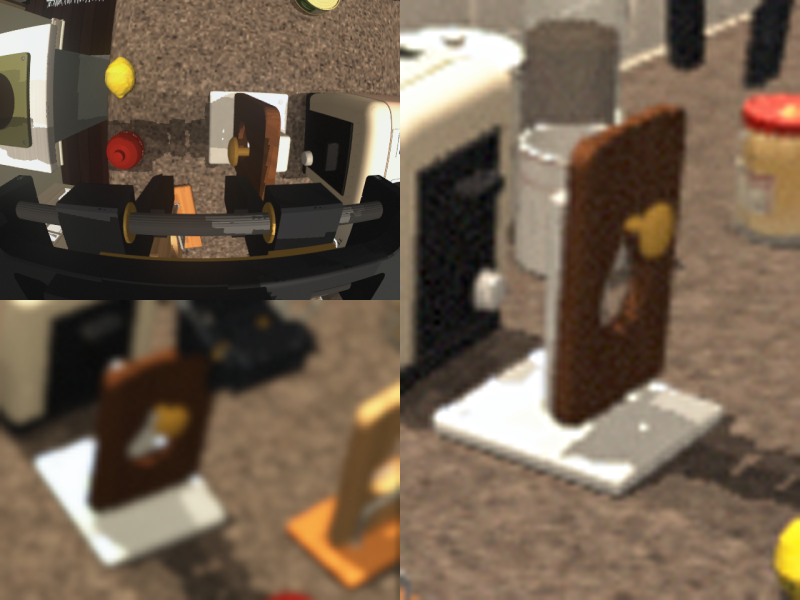

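The board hangs upright on the stud with the head in front of the slot, and the gripper is clear of it. The pale board has not moved.

```bash
python3 -c "
from rig import robot
print(robot.close_job())"
```

```text
the job is handed in; nothing more can be done
None
```

The walnut board hangs upright on the brass stud, with its slot locked behind the head. The pale board was left in its rest, and the job was handed in at about 13 s on the robot's clock.

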